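# Turn the toddler spoon end for end in its drying pot

### The job

The toddler spoon with the green handle has been left to dry bowl-down in the blue pot. Take it right out, turn it end for end and stand it back in the same pot with the handle down and the bowl up, guiding the handle at least halfway down inside before you let go rather than dropping it in. You may lay the spoon down to change your hold; leave the pot standing upright where it is and do not push the cup, the spoon rest or the other spoon about.

Things in the scene. Friction and masses are not known exactly. Their poses are not given: they have to be found in the camera images.
- spoon_mid (a point): Middle of the green-handled toddler spoon (160 mm long, 30 to 61 g), on the handle's middle line half-way along. Axes: x along the spoon from handle end (-80 mm) to bowl tip (+80 mm), y across, z out of the bowl's hollow side. At the start it leans in the pot bowl-down, about 34 degrees from upright, away from the robot or to a side, hollow side up, handle end about 47 mm above the rim.
- spoon_end (a point): Handle end of the green spoon, on the handle's middle line (x = -80 mm from spoon_mid; same axes). The straight plastic handle runs from here to x = +22 mm: 14 mm wide (y) and 10 mm thick (z) to x = -22 mm, then 12 mm by 9 mm. The spoon balances between x = 0 and +10 mm.
- spoon_tip (a point): Tip of the green spoon's bowl (x = +80, z = -4 mm from spoon_mid; same axes). Laid on its back on a flat surface, the spoon touches with the back of the bowl and the handle end: the handle's middle line is then 5 mm up at its end, 10 mm at spoon_mid and 11.5 mm at x = +20 mm.
- spoon_bowl (a point): Centre of the green spoon's stainless bowl (x = +57, z = -6 mm from spoon_mid; same axes): 46 mm long, 31 mm wide, rim at z = -4 mm, lowest point of its back at z = -14 mm. A stainless neck, 8 mm wide and 5 mm thick, joins it to the handle from x = +22 to +41 mm.
- pot: Blue stoneware pot with a white band, standing loose on the board, 0.36 to 0.55 kg: straight round wall, 74 mm outside diameter, 62 mm inside, 95 mm high, floor 7 mm thick. Origin at the centre of its underside, z up; at the start the spoon leans towards the pot's +x axis.
- cup: Closed aluminium thermal cup with dark screw-top lid, loose, 75 mm diameter, 114 mm high, 0.3 kg, upright in a far corner of the board. Origin at the centre of its underside. Leave it alone.
- plate: Tan plastic suction plate shaped like a bear's head, stuck to the board in the other far corner: round dish 170 mm across, 20 mm high, with two ears of 58 mm diameter that reach 107 mm from its centre on its +x side. Origin at the centre of its underside.
- rest: White ceramic spoon rest, loose, 0.28 kg: round dish 96 mm across and 18 mm high with a tongue 14 mm high that reaches 89 mm from its centre on its -x side; near corner of the board. Origin at the centre of its underside. Do not push it about.
- bib: Red silicone bib folded in half, lying flat and fixed in the other near corner of the board: 95 mm (x) by 210 mm (y), 12 mm high, with an edge bead up to 18 mm. Origin at the centre of its underside.
- spare_mid (a point): Middle of the other toddler spoon (orange handle, same shape and axes as the green one), loose, lying on its back on the bib. Leave it alone.
- board_top (a point): Centre of the top of the fixed wooden chopping board that lies across the opened drawer: 440 mm (x) by 760 mm (y), flat top level with the robot's mounting surface (z = 0). It is free between the four corner things and the pot.

How it is judged:
By the outcome, as a careful person would: the job done as asked, in the order asked, and still so for the second after the job is handed in, with the robot touching nothing.
It also fails if it takes over 58 s, if anything falls off the work surface, if the arm or the gripper's body presses on something with over 40 N, if the wrist force passes 120 N, or if a joint passes its speed limit or range.

### The arm

A 6-joint arm with a two-finger parallel gripper is mounted at the origin on the work surface. World frame = base frame: x ahead of the robot, y to its left, z up, the work surface at z = 0. Lengths are in m, angles in rad, forces in N, time in s.
With the tool pointing down it reaches from about 0.3 to 0.825 m from the base axis. Payload 5.4 kg.
Tool frame: the origin (TCP) lies at the very end of the fingers, on their centre line; the grasp point (between the pads) lies 19 mm behind it; z points along the fingers, y is the line along which they close (so a half turn about z gives the same grasp; the last joint's range is limited). The gripper opens to 92 mm and grips with 3 to 60 N. Pads are 20 mm wide; open, the fingers measure 128 mm over their backs; the gripper's body (75 mm by 189 mm) begins 69 mm behind the grasp point.
Start: joints at [-1.509, 0.158, 1.597, -0, 1.386, -0.21], TCP at [0.154, -0.554, 0.215] pointing down, gripper open.
Joint ranges: [-2.91, 2.91], [-0.94, 2.29], [0.18, 2.7], [-1.29, 4.43], [0.17, 2.64], [-3, 3]. Speed limits (rad/s): [2.57, 2.57, 3.14, 3.14, 3.14, 3.14].

### API

Orientations are given as a rotation vector (axis times angle).
In Python, from workcell import bot gives the robot as it stands. Calls block until the motion is done:
- bot.goto(position, orientation): joint-space move of the TCP to a pose.
- bot.line_to(position, rot=None, max_speed=0.15): straight line of the TCP; rot=None keeps the orientation; max_speed is the mean speed in m/s.
- bot.set_joints(angles): joint-space move.
- bot.set_gripper(opening, newtons=None): opening from 0.0 (shut) to 1.0 (fully open); newtons is the grip in N (None keeps the last); returns when the fingers have stopped.
- bot.hold(seconds).
- bot.inverse_kinematics(position, orientation): joint angles nearest the present ones, or None.
- bot.read_camera(name): name is "side" or "top"; returns a dict with "pixels" (400x640x3 uint8, blue, green, red), "fx", "fy", "cx", "cy" (pixels), "R" (3x3) and "t" (3): a world point X has camera coordinates R X + t. Camera axes: x right, y down, z forward; pixel columns grow to the right and rows downward; lengths in m; the calibration is good to about 2 mm. A picture is of the moment at which its call begins. There is no depth.
A pose or a line that the arm cannot do raises bot.MotionError and nothing moves.
- bot.job_done(): hands the job in; it is judged then, once.
Readings, each from a call of its own:
- bot.current_clock(): time.
- bot.current_joints(): joint angles.
- bot.current_joint_vel(): joint speeds.
- bot.current_effort(): joint torques, N m.
- bot.current_ee_pos(): TCP position.
- bot.current_tool_rot(): TCP orientation.
- bot.current_contact_force(): force on the tool from outside, world axes, zero at the start.
- bot.current_ft_torque(): the same for the moment, N m.
- bot.current_opening(): opening from 0.0 (shut) to 1.0 (fully open).
- bot.current_grip_force(): force on a finger pad.
Only numpy, scipy, OpenCV 4.12 (cv2) and the standard library are available. Lean on these libraries where they do the work, as an engineer would, in place of code of your own. Each camera call takes 0.05 s, during which the arm holds its last target. There are 200 camera calls.

## Working session

There is one attempt and no reset: what is moved stays moved. The work goes in short steps, each a Python script; the robot and the scene stay as the last script left them, time stands still between calls to the robot, and variables do not carry over. Pictures are saved under pics/ and viewed, at most 10 in all, crops included, and the job is handed in when it is done.

```bash
ls; mkdir -p pics
python3 - <<'E'
from workcell import bot
import cv2,numpy as np
for n in("top","side"):
    c=bot.read_camera(n); cv2.imwrite(f"pics/{n}0.png",c["pixels"])
    R=np.array(c["R"]);t=np.array(c["t"]);print(n,c["fx"],c["fy"],c["cx"],c["cy"],R.round(3).tolist(),(-R.T@t).round(3))
print(bot.current_clock(),bot.current_tool_rot())
E
```

```text
pics
top 380.99186952684994 380.99186952684994 316.62075855186606 203.3254727125256 [[-0.012, -1.0, -0.009], [-0.987, 0.013, -0.159], [0.159, 0.007, -0.987]] [ 0.456 -0.01   0.885]
side 445.34985204001197 445.34985204001197 312.7885811017167 191.0901284687829 [[0.96, -0.28, 0.021], [-0.173, -0.646, -0.744], [0.222, 0.71, -0.668]] [ 0.372 -0.616  0.687]
0.1 [-3.11094545e+00 -4.25380180e-01 -2.08953438e-04]
```

View pics/top0.png

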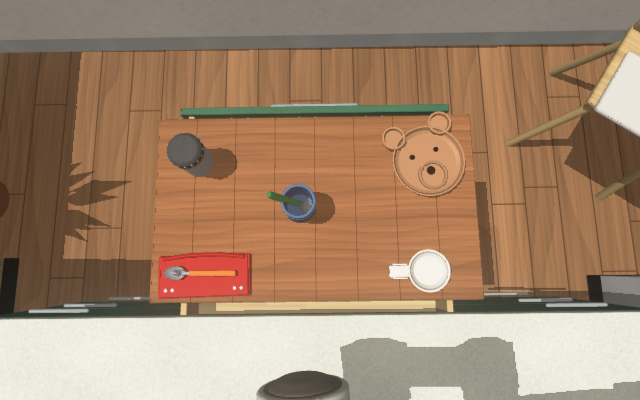

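View pics/side0.png

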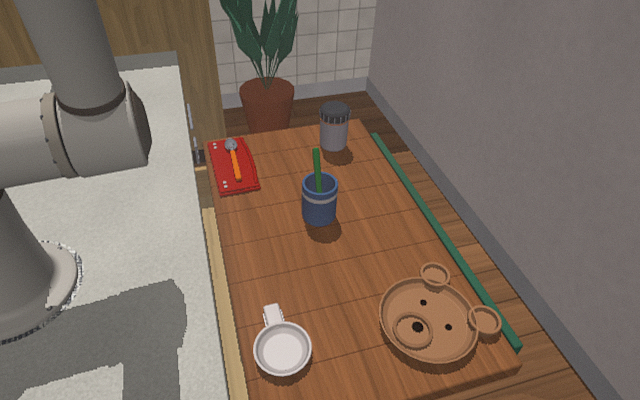

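Top view: the pot rim is at about (298,202) and the handle end at about (268,194), so the spoon leans to +y. In the side view the handle end is at (316,149) and the pot at (319,198). The board between the pot and the rest/plate (the -y side) is free.

```bash
cat > vis.py <<'E'
import numpy as np,cv2
from scipy.optimize import least_squares
def cam(bot,n):
    c=bot.read_camera(n); c["R"]=np.array(c["R"]);c["t"]=np.array(c["t"]);return c
def proj(c,X):
    p=np.atleast_2d(X)@c["R"].T+c["t"]; return np.c_[c["fx"]*p[:,0]/p[:,2]+c["cx"],c["fy"]*p[:,1]/p[:,2]+c["cy"]]
def ray(c,uv): 
    d=c["R"].T@[(uv[0]-c["cx"])/c["fx"],(uv[1]-c["cy"])/c["fy"],1]; return -c["R"].T@c["t"],d
def at_z(c,uv,z):
    o,d=ray(c,uv); return o+d*(z-o[2])/d[2]
def mask(c,lo,hi,box):
    h=cv2.cvtColor(c["pixels"],cv2.COLOR_BGR2HSV); m=cv2.inRange(h,lo,hi); k=np.zeros_like(m); x0,y0,x1,y1=box; k[y0:y1,x0:x1]=m[y0:y1,x0:x1]
    n,l,s,_=cv2.connectedComponentsWithStats(k)
    return (l==1+np.argmax(s[1:,4])) if n>1 else k>0
def tri(cs,uvs):
    A=[];b=[]
    for c,uv in zip(cs,uvs):
        o,d=ray(c,uv);d/=np.linalg.norm(d);P=np.eye(3)-np.outer(d,d);A.append(P);b.append(P@o)
    X=np.linalg.lstsq(np.vstack(A),np.hstack(b),rcond=None)[0]
    return X,[np.round(proj(c,X)[0]-uv,1) for c,uv in zip(cs,uvs)]
def green_line(c,box):
    ys,xs=np.nonzero(mask(c,(45,90,30),(80,255,255),box)); P=np.c_[xs,ys].astype(float); m=P.mean(0)
    v=np.linalg.svd(P-m)[2][0]; s=(P-m)@v; return m+v*s.min(),m+v*s.max(),len(P)
def axis(cs,lines):
    n=[np.cross(ray(c,l[0])[1],ray(c,l[1])[1]) for c,l in zip(cs,lines)]
    d=np.cross(*n); return d/np.linalg.norm(d)
E
python3 - <<'E'
from workcell import bot
from vis import *
T,S=cam(bot,"top"),cam(bot,"side")
lt=green_line(T,(250,170,330,230)); ls=green_line(S,(290,135,345,215))
print(lt,ls)
# handle end: left-most in top, top-most in side
et=min(lt[:2],key=lambda p:p[0]); es=min(ls[:2],key=lambda p:p[1])
X,r=tri((T,S),(et,es)); d=axis((T,S),(lt,ls)); d*=-np.sign(d[2])
print("end",X,r,"dir",d,"tilt",np.degrees(np.arccos(-d[2])),"azim of lean",np.degrees(np.arctan2(-d[1],-d[0])))
# pot: silhouette fit
def sil(p):
    a=np.linspace(0,2*np.pi,60); 
    return np.vstack([np.c_[p[0]+.037*np.cos(a),p[1]+.037*np.sin(a),0*a+z] for z in(0,.095)])
mt=mask(T,(98,60,20),(125,255,255),(270,170,330,235));ms=mask(S,(98,60,20),(125,255,255),(290,160,350,235))
bb=[]
for m in(mt,ms):
    y,x=np.nonzero(m); bb.append([x.min(),x.max()+1,y.min(),y.max()+1])
print(bb)
def f(p):
    o=[]
    for c,b,k in((T,bb[0],[0,1,2,3]),(S,bb[1],[0,1,3])):
        q=proj(c,sil(p)); z=[q[:,0].min(),q[:,0].max(),q[:,1].min(),q[:,1].max()]; o+=[z[i]+.5-b[i] for i in k]
    return o
g=least_squares(f,[.47,.04],loss="soft_l1"); print("pot",g.x,np.round(f(g.x),1))
p=g.x; print("axis foot vs pot: tip", X+.16*d)
for n,(u,s) in dict(rest=((430,271),(282,348)),cup=((185,145),(334,108)),).items():
    print(n,at_z(T,u,.018 if n=="rest" else .114),at_z(S,s,.018 if n=="rest" else .114))
for n,c,b in(("t",T,(250,170,330,230)),("s",S,(290,135,345,235))):
    cv2.imwrite(f"pics/c{n}.png",cv2.resize(c["pixels"][b[1]:b[3],b[0]:b[2]],None,fx=5,fy=5,interpolation=cv2.INTER_CUBIC))
E
```

```text
(array([267.51717371, 193.58030039]), array([300.13840276, 203.54700493]), 177) (array([315.20411731, 147.89857663]), array([318.93346278, 192.17406541]), 251)
end [0.5967405  0.09319171 0.13920945] [array([-0.1,  0.4]), array([ 0.4, -0.1])] dir [-0.04564845 -0.52216697 -0.85162073] tilt 31.611610737455504 azim of lean 85.0038376311564
[[np.int64(281), np.int64(315), np.int64(185), np.int64(218)], [np.int64(303), np.int64(336), np.int64(199), np.int64(226)]]
pot [0.59056106 0.03807068] [-1.6  0.2 -1.4  5.2 -1.   2.4  1.3]
axis foot vs pot: tip [0.58943675 0.009645   0.00295013]
rest [ 0.43951047 -0.25511009  0.018     ] [ 0.43990513 -0.25536399  0.018     ]
cup [0.70877699 0.27150787 0.114     ] [0.69687532 0.27048738 0.114     ]
```

View pics/ct.png

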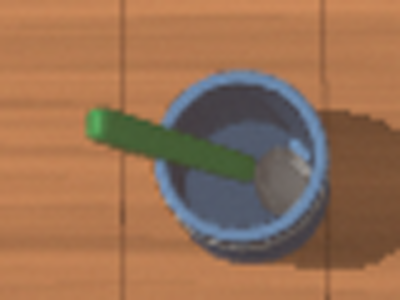

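View pics/cs.png

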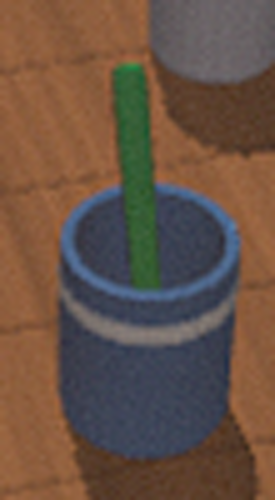

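The crops show the pot rim centre at about (298.3,201.5) in top and (320.2,183.3) in side. The handle lies across the rim with the bowl against the far (-y) wall, which agrees with the triangulation: the end is at z=0.139 against 0.142 expected. Next I check that the whole plan is reachable.

```bash
cat > plan.py <<'E'
import numpy as np
from scipy.spatial.transform import Rotation as Ro
def unit(v): return np.asarray(v,float)/np.linalg.norm(v)
def spoonR(x,zhint):
    x=unit(x); z=unit(zhint-np.dot(zhint,x)*x); return np.c_[x,np.cross(z,x),z]
def tool(mid,R,xg,beta,s,sign):
    """TCP pose gripping the spoon at x=xg; tool z leans by beta (rad) from -z_s to +x_s; TCP s beyond the axis"""
    zt=R@[np.sin(beta),0,-np.cos(beta)]; y=sign*R[:,1]; 
    p=mid+R[:,0]*xg+zt*s
    return p,Ro.from_matrix(np.c_[np.cross(y,zt),y,zt]).as_rotvec()
UP=np.array([0,0,1.])
END=np.array([.5967,.0932,.1402]); D=unit([-.0456,-.54,-.84])
R0=spoonR(D,UP); MID0=END+.08*D
def yawdir(a): return np.array([np.cos(a),np.sin(a),0])
E
python3 - <<'E'
from workcell import bot
from vis import *; from plan import *
T,S=cam(bot,"top"),cam(bot,"side")
print("pot",at_z(T,(298.3,201.5),.095),at_z(S,(320.2,183.3),.095),"plate",at_z(T,(429,160),.02),"tongue",at_z(T,(390,271),.014))
POT=np.array([.59,.04]); r=np.radians
def show(n,p,o):
    q=bot.inverse_kinematics(p,o); print(n,p.round(3),None if q is None else np.round(q,2))
LM=np.array([.50,-.11,.012]); RL=spoonR([1,0,0],UP)
for sg in(1,-1):
  for b in(20,35,50):
    show(f"pick {sg} {b}",*tool(MID0,R0,-62,r(b),.012,sg) if 0 else tool(MID0,R0,-.062,r(b),.012,sg))
    show(" lift",*tool(MID0+.16*np.array([0,.28,.96]),R0,-.062,r(b),.012,sg))
    show(" lay",*tool(LM,RL,-.062,r(b),.012,sg))
for sg in(1,-1):
  for b in(0,-20,-35):
    show(f"regrip {sg} {b}",*tool(LM,RL,.012,r(b),.010,sg))
    for lean in(15,25):
      u=yawdir(np.arctan2(POT[1],POT[0])); ax=np.sin(r(lean))*u+np.cos(r(lean))*UP
      Rf=spoonR(ax,-u)
      for e in(.03,.15):
        mid=np.r_[POT,e]-.015*u+.08*ax; show(f" put lean{lean} {e}",*tool(mid,Rf,.012,r(b),.010,sg))
E
```

```text
pot [0.58803763 0.03425282 0.095     ] [0.58960186 0.03222728 0.095     ] plate [ 0.69465319 -0.26731456  0.02      ] tongue [ 0.44049434 -0.16662301  0.014     ]
pick 1 20 [0.596 0.091 0.116] [-0.38  0.37  1.68  0.63  1.35 -0.52]
 lift [0.596 0.136 0.269] [-0.31  0.19  1.59  0.63  1.54 -0.3 ]
 lay [ 0.442 -0.11   0.001] [-0.67 -0.08  2.37  0.38  0.6  -2.53]
pick 1 35 [0.596 0.088 0.114] [-0.26  0.31  1.67  0.4   1.25 -0.32]
 lift [0.596 0.133 0.268] [-0.19  0.17  1.53  0.39  1.49 -0.14]
 lay [ 0.445 -0.11   0.002] None
pick 1 50 [0.596 0.085 0.113] [-0.13  0.31  1.64  0.13  1.21 -0.09]
 lift [0.596 0.13  0.267] [-0.05  0.19  1.46  0.13  1.49  0.02]
 lay [ 0.447 -0.11   0.004] [-1.05 -0.07  2.68  1.57  0.73  2.3 ]
pick -1 20 [0.596 0.091 0.116] [-0.38  0.37  1.68  0.63  1.35  2.62]
 lift [0.596 0.136 0.269] [-0.31  0.19  1.59  0.63  1.54  2.84]
 lay [ 0.442 -0.11   0.001] [-0.67 -0.08  2.37  0.38  0.6   0.61]
pick -1 35 [0.596 0.088 0.114] [-0.26  0.31  1.67  0.4   1.25  2.82]
 lift [0.596 0.133 0.268] None
 lay [ 0.445 -0.11   0.002] [-0.84 -0.16  2.56  0.99  0.53 -0.09]
pick -1 50 
[... 1664 characters left out ...]
  1.58 -0.13  1.33  1.25]
 put lean15 0.03 [0.607 0.041 0.113] [-0.29 -0.07  2.38  1.89  0.3  -0.54]
 put lean15 0.15 [0.607 0.041 0.233] [-0.29 -0.37  2.33  0.87  0.38  0.53]
 put lean25 0.03 [0.621 0.042 0.106] [-0.24 -0.03  2.24  0.93  0.27  0.44]
 put lean25 0.15 [0.621 0.042 0.226] [-0.24 -0.26  2.17  0.45  0.52  0.95]
regrip -1 -35 [ 0.506 -0.11   0.004] [-0.33  0.77  1.34 -0.19  1.62  1.29]
 put lean15 0.03 [0.605 0.041 0.111] [-0.24 -0.07  2.22  0.57  0.37  0.8 ]
 put lean15 0.15 [0.605 0.041 0.231] [-0.24 -0.27  2.13  0.33  0.64  1.07]
 put lean25 0.03 [0.619 0.042 0.105] [-0.2   0.04  2.05  0.25  0.56  1.13]
 put lean25 0.15 [0.619 0.042 0.225] [-0.2  -0.12  1.95  0.18  0.82  1.22]
```

Run:
```python
from workcell import bot
from vis import *; from plan import *
b=np.radians(20)
p,o=tool(MID0,R0,-.062,b,.012,1); zt=Ro.from_rotvec(o).as_matrix()[:,2]
bot.goto(p-.09*zt,o); bot.set_gripper(.42)
bot.line_to(p); print("t",bot.current_clock(),bot.current_contact_force())
bot.set_gripper(0,35); print("open",bot.current_opening()*92,bot.current_grip_force(),bot.current_contact_force())
lean=unit([-D[0],-D[1],0]); v=np.sin(np.radians(16))*lean+np.cos(np.radians(16))*UP
bot.line_to(p+.15*v,max_speed=.08); print(bot.current_clock(),bot.current_opening()*92,bot.current_contact_force())
for n in("top","side"): c=cam(bot,n); cv2.imwrite(f"pics/{n}1.png",c["pixels"])
cv2.imwrite("pics/lift.png",cv2.resize(c["pixels"][60:300,180:500],None,fx=2,fy=2))
```

```text
t 4.5167 [-0.20341685 -0.07067343 -0.47326143]
open 13.708371088758023 34.96988654136658 [-1.14164636 -1.14313261  1.09581138]
7.0333 13.142498091886516 [-0.38894549 -0.15998301 -0.44220491]
```

View pics/lift.png

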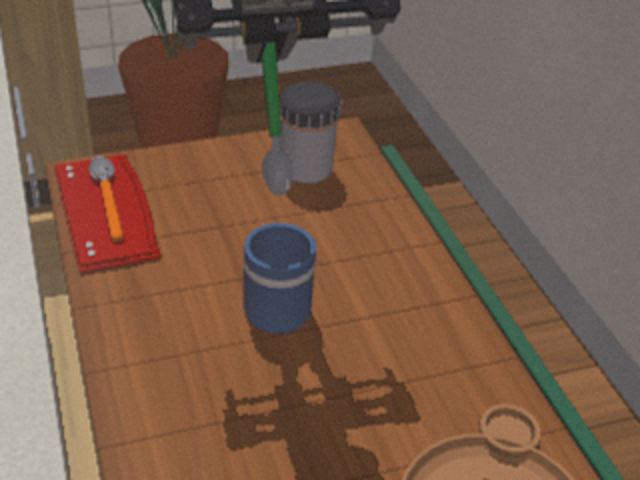

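The spoon is out of the pot and held upright-ish in the gripper, with the bowl tip at crop (280,192) and the pot at (279,280) undisturbed. Next I lay it down.

Run:
```python
from workcell import bot
from vis import *; from plan import *
T,S=cam(bot,"top"),cam(bot,"side")
for c,f in((T,"top1"),(S,"side1")):pass
lt=green_line(T,(200,120,340,260)); ls=green_line(S,(290,60,345,170)); d=axis((T,S),(lt,ls)); d*=-np.sign(d[2]); print("held axis",d,"planned",D)
b=np.radians(20); RL=spoonR([1,0,0],UP); LM=np.array([.50,-.115,.019])
p,o=tool(LM,RL,-.062,b,.012,1)
bot.goto(p+.27*UP,o); bot.line_to(p+.03*UP,max_speed=.2)
print("t",bot.current_clock(),bot.current_contact_force())
for h in(.02,.013,.006,.002,-.001):
    bot.line_to(p+h*UP,max_speed=.04); F=bot.current_contact_force(); print(h,np.round(F,2))
    if abs(F[2])>2: break
bot.set_gripper(.35); bot.hold(.2)
zt=Ro.from_rotvec(o).as_matrix()[:,2]; bot.line_to(bot.current_ee_pos()-.08*zt); bot.line_to(bot.current_ee_pos()+[-.04,0,.16],max_speed=.25)
print("t",bot.current_clock(),bot.current_ee_pos())
for n in("top","side"): c=cam(bot,n); cv2.imwrite(f"pics/{n}2.png",c["pixels"])
a=cv2.imread("pics/top2.png")[100:310,240:480];bb=cv2.imread("pics/side2.png")[140:350,200:440]
cv2.imwrite("pics/laid.png",cv2.resize(np.vstack([a,bb]),None,fx=1.4,fy=1.4))
```

```text
held axis [ 0.21519167  0.5605748  -0.7996552 ] planned [-0.04561644 -0.54019468 -0.84030283]
t 10.3083 [-0.18339774 -0.23507963 -0.89494139]
0.02 [-0.57  0.11 -0.76]
0.013 [0.27 0.67 0.15]
0.006 [0.03 0.63 0.02]
0.002 [-0.08 -0.5  -0.6 ]
-0.001 [ 0.64  0.35 -0.05]
t 14.0167 [ 0.37418258 -0.11427088  0.23938133]
```

View pics/laid.png

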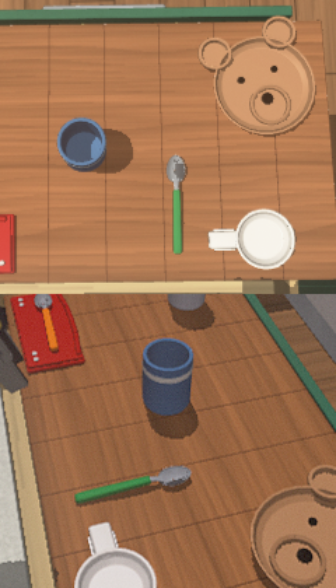

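The spoon lies on its back, with the bowl outward at crop (177,160) and the handle end at (178,251) in the top half. It is clear of the rest and the pot. Next I measure it and the pot, regrip and lift.

Run:
```python
from workcell import bot
from vis import *; from plan import *
T,S=cam(bot,"top"),cam(bot,"side")
lt=green_line(T,(340,220,390,300)); ls=green_line(S,(240,460-320+100,340,390-20)) if 0 else green_line(S,(245,270,325,300))
lt=sorted(lt[:2],key=lambda q:-q[1]); ls=sorted(ls[:2],key=lambda q:q[0])
A=[at_z(c,l[0],z) for c,l,z in((T,lt[0:],.006),(S,ls,.006))]; B=[at_z(c,l[1],.012) for c,l in((T,lt),(S,ls))]
print("end",A,"front",B,[np.linalg.norm(b-a) for a,b in zip(A,B)])
a=(A[0]+A[1])/2;e=(B[0]+B[1])/2; x=unit((e-a)*[1,1,0]); m=(a+e)/2 - .029*x*-1  # centre of handle x=-29
m=(a+e)/2+.029*x; m[2]=.010; print("mid",m,"yaw",np.degrees(np.arctan2(x[1],x[0])))
# pot rim: ellipse of the light-blue/white-edge mask in both views, empty now
P=[]
for c,bx in((T,(275,180,325,225)),(S,(295,165,345,205))):
    h=cv2.cvtColor(c["pixels"],cv2.COLOR_BGR2HSV); k=np.zeros(h.shape[:2],bool);k[bx[1]:bx[3],bx[0]:bx[2]]=True
    mk=(k&(h[...,0]>98)&(h[...,0]<125)&(h[...,1]>60)&(h[...,2]>125)); y,xx=np.nonzero(mk); el=cv2.fitEllipse(np.c_[xx,y].astype(np.float32)); print(len(y),el); P.append(at_z(c,el[0],.095))
print("pot",P)
np.savez("m.npz",mid=m,x=x)
```

```text
end [array([ 0.42090234, -0.11426617,  0.006     ]), array([ 0.4193411 , -0.11480729,  0.006     ])] front [array([ 0.5199201 , -0.11516269,  0.012     ]), array([ 0.52095446, -0.11444872,  0.012     ])] [np.float64(0.09920342713694046), np.float64(0.10179097681185564)]
mid [ 0.4992794  -0.11474898  0.01      ] yaw -0.15362786289105232
303 ((296.76806640625, 200.60728454589844), (30.18401527404785, 32.21809768676758), 25.047224044799805)
149 ((319.51934814453125, 182.8566436767578), (21.62737274169922, 33.30460739135742), 92.02242279052734)
pot [array([0.58998378, 0.03746686, 0.095     ]), array([0.58866557, 0.03389931, 0.095     ])]
```

```bash
cat >> plan.py <<'E'
POT=np.array([.5892,.036]); BG=np.radians(-25); SG=.006; XG=.013
U=unit(np.r_[POT,0]); LEAN=np.radians(28); AX=np.sin(LEAN)*U+np.cos(LEAN)*UP; RF=spoonR(AX,-U)
def put(e,corr=0): # handle end at height e, axis crossing the rim plane 16 mm beyond the pot's centre
    end=np.r_[POT,.095]+.016*U-AX*(.095-e)/AX[2]+corr
    return tool(end+.08*AX,RF,XG,BG,SG,1)
E
cat > regrip.py <<'E'
from workcell import bot
from vis import *; from plan import *
m=np.load("m.npz"); x=m["x"]; R=spoonR(np.r_[x[:2],.0625],UP)
p,o=tool(m["mid"],R,XG,BG,SG,1); zt=Ro.from_rotvec(o).as_matrix()[:,2]
for n,q in(("pre",(p-.1*zt,o)),("grip",(p,o)),("up",(p+.2*UP,o)),("pre-put",put(.14)),("put",put(.034))):
    print(n,q[0].round(3),np.round(bot.inverse_kinematics(*q),2))
bot.goto(p-.1*zt,o); bot.set_gripper(.35); bot.line_to(p-.015*zt); bot.line_to(p,max_speed=.05); print(bot.current_contact_force())
bot.set_gripper(0,35); print("w",bot.current_opening()*92,bot.current_contact_force())
bot.line_to(p+.2*UP,max_speed=.15); bot.goto(*put(.14)); print("t",bot.current_clock(),bot.current_opening()*92,bot.current_contact_force())
T,S=cam(bot,"top"),cam(bot,"side"); cv2.imwrite("pics/top3.png",T["pixels"]); cv2.imwrite("pics/side3.png",S["pixels"])
cv2.imwrite("pics/pre.png",cv2.resize(np.hstack([T["pixels"][110:250,230:390],S["pixels"][90:230,240:400]]),None,fx=2.4,fy=2.4))
e=put(.14)[0]
mid=.5*0
print("expected end px",proj(T,np.r_[POT,.095]+.016*U+AX*.045/AX[2]),proj(S,np.r_[POT,.095]+.016*U+AX*.045/AX[2]))
E
python3 regrip.py
```

```text
pre [ 0.547 -0.115  0.098] [-0.35  0.53  1.41 -0.12  1.56 -1.89]
grip [ 0.51  -0.115  0.005] [-0.37  0.58  1.55 -0.13  1.37 -1.89]
up [ 0.51  -0.115  0.205] [-0.37  0.34  1.44 -0.13  1.71 -1.93]
pre-put [0.676 0.041 0.217] [-0.19 -0.02  1.91  0.25  0.63 -1.98]
put [0.62  0.038 0.111] [-0.22 -0.01  2.14  0.43  0.42 -2.19]
[ 0.2429087  -0.47630352 -0.26445802]
w 11.60365921588077 [0.06143952 0.32199985 0.59022556]
t 19.9083 11.235585361220824 [ 0.46883588 -0.70131657 -1.10872561]
expected end px [[294.85557129 177.64448366]] [[338.93844063 160.92064904]]
```

View pics/pre.png

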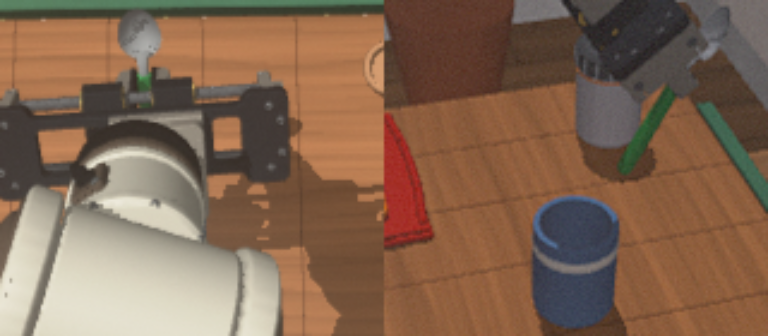

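The gripped spoon is bowl-up, with its handle end at side pixel about (340.5,161) against (339,161) expected, so it is within about 2 mm. Next I insert it, watching the force.

Run:
```python
from workcell import bot
from vis import *; from plan import *
for e in(.105,.085,.07,.055,.042,.034):
    p,o=put(e); bot.line_to(p,o,max_speed=.05); F=bot.current_contact_force(); print(e,np.round(F,1),round(bot.current_clock(),1))
    if np.linalg.norm(F)>5: print("stop"); break
T,S=cam(bot,"top"),cam(bot,"side")
cv2.imwrite("pics/in.png",cv2.resize(np.hstack([T["pixels"][110:250,230:390],S["pixels"][90:230,240:400]]),None,fx=2.4,fy=2.4))
```

```text
0.105 [ 0.1  0.2 -0.1] 20.9
0.085 [-0.2 -0.  -0.9] 21.6
0.07 [ 0.6  0.3 -0.8] 22.0
0.055 [-0.3  0.1 -1. ] 22.5
0.042 [-0.6  0.4  0.1] 23.0
0.034 [-0.2  0.6 -0.3] 23.3
```

View pics/in.png

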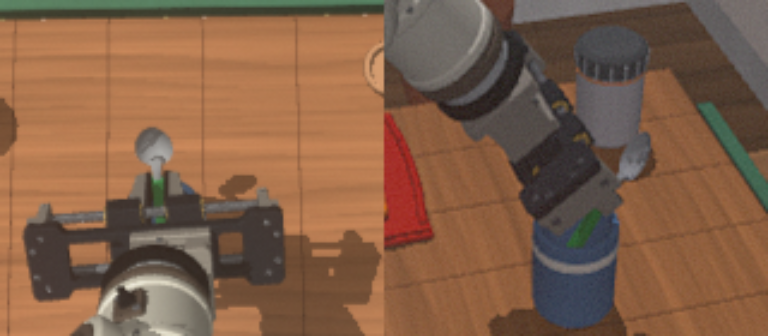

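The handle is inside the pot opening (side crop about (585,228), disappearing behind the near rim at about (568,245)) and the forces are nil. I release and retract.

Run:
```python
from workcell import bot
from vis import *; from plan import *
bot.set_gripper(.3); bot.hold(.4)
zt=Ro.from_rotvec(bot.current_tool_rot()).as_matrix()[:,2]; p=np.array(bot.current_ee_pos()); print(bot.current_contact_force())
bot.line_to(p-.10*zt,max_speed=.1); print(bot.current_contact_force())
bot.line_to(p-.10*zt+[-.1,0,.12],max_speed=.2); bot.hold(.5)
T,S=cam(bot,"top"),cam(bot,"side"); print(bot.current_clock())
cv2.imwrite("pics/fin.png",cv2.resize(np.hstack([T["pixels"][110:310,230:470],S["pixels"][90:290,200:440]]),None,fx=1.65,fy=1.65))
```

```text
[ 0.48150645 -0.46072319  0.72104163]
[0.04765004 0.2358557  0.09446887]
26.925
```

View pics/fin.png

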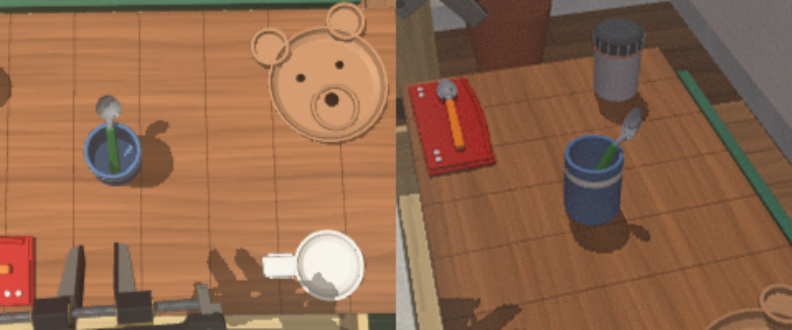

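The spoon stands handle-down in the pot (bowl at top crop (108,105)), the pot is upright in place, everything else is untouched and the gripper is clear.

```bash
python3 -c "
from workcell import bot
print(bot.job_done())"
```

```text
the job is handed in; nothing more can be done
None
```

The green spoon now stands handle-down, bowl-up in the blue pot, its handle guided about two-thirds of the way down before release; the pot looks upright and in place, nothing else appears to have moved, and the job was handed in at about 27 s.

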